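# Complete the service kit tray

### The job

The light grey kit tray needs one relay, one jar of screws and one carton of fuses, each standing upright in a compartment of its own; one of the three is already in it. From the dark pad, add the two kinds that the tray still lacks, and leave the spare relay, which would be a duplicate, standing where it is outside the tray.

Things in the scene. Friction and masses are not known exactly. Their poses are not given: they have to be found in the camera images.
- kit_tray: Light grey tray fixed on the bench, 292 x 96 mm, walls 4 mm thick, 14 mm high, floor 3 mm thick. Origin: centre of its underside (bench top), x along its length, z up. Two dividers 13 mm high make three compartments, 92 mm along x by 88 mm along y, centred at x = -96, 0, +96 mm, y = 0. At the start the one at x = -96 holds one part, the others are empty; any part may go in any compartment.
- relay_a: Blue relay, a plain block 12 x 28 mm, 26 mm high, 13 to 25 g, standing upright. Origin: centre of its underside, x across the 12 mm width, y along the 28 mm length, z up. At the start it is either in the tray or on the dark pad (3 mm thick) right of the tray.
- relay_b: Blue relay, a plain block 12 x 28 mm, 26 mm high, 13 to 25 g, standing upright. Origin: centre of its underside, x across the 12 mm width, y along the 28 mm length, z up. Always starts on the dark pad (3 mm thick). It is the spare when relay_a is already in the tray; when both are on the pad either may be used and the other is the spare.
- jar: Jar of small screws, light body with black lid, round, body 40 mm and lid 43 mm in diameter, 46 mm high (lid from 31 mm up), 60 g (about 42 to 84 g). Origin at the centre of its underside, z up. At the start it stands in the tray or on the dark pad (3 mm thick).
- carton: Small brown cardboard carton of fuses, a rigid closed block 45 x 62 mm and 32 mm high, 50 g (about 35 to 70 g). Origin at the centre of its underside, x across the 45 mm width, y along the 62 mm length, z up. At the start it stands in the tray or on the dark pad (3 mm thick).

How it is judged:
By the outcome, as a careful person would: the job done as asked, in the order asked, and still so for the second after the job is handed in, with the robot touching nothing.
It also fails if it takes over 50 s, if anything falls off the work surface, if the arm or the gripper's body presses on something with over 40 N, if the wrist force passes 120 N, or if a joint passes its speed limit or range.

### The arm

A 6-joint arm with a two-finger parallel gripper is mounted at the origin on a cart in front of the work surface, level with it; the furniture and walls round the work are solid. World frame = base frame: x ahead of the robot, y to its left, z up, the work surface at z = 0. Lengths are in m, angles in rad, forces in N, time in s.
With the tool pointing down it reaches from about 0.3 to 0.775 m from the base axis. Payload 14.6 kg.
Tool frame: the origin (TCP) lies on the centre line of the jaws, within the pads' length; the fingertips stand 17 mm ahead of it and the grasp point (between the pads) lies 2 mm behind it; z points along the fingers, x is the direction in which the jaws open and shut, and the axes are right-handed (so a half turn about z gives the same grasp; the last joint's range is limited). The gripper opens to 85 mm and grips with 20 to 120 N. Pads are 22 mm wide; open, the fingers measure 114 mm over their backs; the gripper's body (76 mm by 85 mm) begins 54 mm behind the grasp point. The pads swing forward as they close: fully open they stand 13 mm farther back than shut.
Start: joints at [1.124, 0.3, 1.521, -0, 1.321, -0.067], TCP at [0.204, 0.511, 0.248] pointing down, gripper open.
Joint ranges: [-3.03, 3.03], [-0.79, 2.21], [0.23, 2.52], [-1.04, 4.18], [0, 3.07], [-2.55, 2.55]. Speed limits (rad/s): [2.22, 2.22, 2.57, 3.14, 3.14, 3.14].

### API

Orientations are given as a 3x3 rotation matrix whose columns are the frame's x, y, z axes.
In Python, from rig import ctrl gives the robot as it stands. The module is installed in compiled form; this text tells all that it offers.
- The arm moves only by the tool step_arm, never from a script. Its argument "steps" is a list of rows, each a list of 7 numbers: the finger opening in cm, from 0 to 8.54, then the shift along the tool's x, y, z in cm, then the turn, a rotation vector about the tool's x, y, z in rad. A call has 1 to 20 rows; each row is the pose to reach, as a shift and turn from the pose measured when the call began, along the tool's axes at that moment; what a row does not reach only later rows make up. A row lasts 1/8 s, in which the tool goes at most 62.5 mm and 10.7 degrees, less where a joint would pass 70% of its speed; a pose out of reach is approached as far as the arm can. A call with a gripper value outside its range is refused whole. The fingers move at their own pace and stop on an object; the grip force is fixed at half the most. Time passes only in rows, so rows that repeat a pose let the fingers close. It gives the time, the measured TCP pose, the force and the opening at its end, in the units of the state.
- ctrl.state(): the state, without advancing time (a new reading comes with each control period).
- ctrl.camera(name): name is "side" or "top"; returns (picture, depth): 384x512x3 uint8, blue, green, red; 384x512 float32, m along the optical axis (not along the pixel's ray), 0 where there is no reading.
- ctrl.get_calibration(name): a dict with "fx", "fy", "cx", "cy" (pixels), "R" (3x3) and "t" (3): a world point X has camera coordinates R X + t. Camera axes: x right, y down, z forward; pixel columns grow to the right and rows downward; lengths in m; the calibration is good to about 2 mm. A picture is of the moment at which its call begins. get_calibration takes no time and is no camera call.
- ctrl.finish_job(): hands the job in, once; it reports no verdict.
The state is a dict: "clock": time; "joints": joint angles; "joint_velocities": joint speeds; "tau": joint torques, N m; "position": TCP position; "ee_rot": TCP orientation; "force": force on the tool from outside, world axes, zero at the start; "torque": the same for the moment, N m; "gripper_width": finger opening in m.
Only numpy, scipy, OpenCV 4.12 (cv2) and the standard library are available. Lean on these libraries where they do the work, as an engineer would, in place of code of your own. Each camera call takes 0.05 s, during which the arm holds its last target.

## Working session

There is one attempt and no reset: what is moved stays moved. The work goes in short steps, Python scripts to look and compute and a tool call to move; the robot and the scene stay as the last step left them, time stands still between calls to the robot, and variables do not carry over. Pictures are saved under pics/ and viewed, and the job is handed in when it is done.

Besides the shell and the picture viewer there is one more tool, called as name([rows], argument=value, ...), one row to a line, values as JSON. step_arm: Moves the arm, as the interface text tells. Its arguments: {"type":"object","properties":{"steps":{"type":"array"}},"required":["steps"]}

```bash
mkdir -p pics; python3 - <<'E'
from rig import ctrl
import cv2,numpy as np
for n in("top","side"):
    p,d=ctrl.camera(n); cv2.imwrite(f"pics/{n}0.png",p); np.save(f"{n}0.npy",d)
    print(n,ctrl.get_calibration(n))
s=ctrl.state();print(s["clock"],s["position"],s["ee_rot"],s["gripper_width"])
E
```

```text
top {'fx': 461.86875099050536, 'fy': 461.86875099050536, 'cx': 262.8740405812889, 'cy': 193.8493683092731, 'R': array([[-0.02030566, -0.9997877 ,  0.00349829],
       [-0.99827755,  0.02008211, -0.05512388],
       [ 0.05504192, -0.00461159, -0.99847339]]), 't': array([-0.01090864,  0.51085048,  1.09827131])}
side {'fx': 498.3315150838535, 'fy': 498.3315150838535, 'cx': 255.47581782338239, 'cy': 186.2851750287237, 'R': array([[-0.99969351,  0.00243842, -0.02463628],
       [ 0.02276591,  0.4815228 , -0.87613783],
       [ 0.00972654, -0.87643017, -0.48143073]]), 't': array([0.51859003, 0.03127802, 1.09819647])}
0.1 [0.20382065 0.51061676 0.24775527] [[ 3.70758789e-01  9.28729063e-01 -4.98115851e-04]
 [ 9.28728523e-01 -3.70759113e-01 -1.00534204e-03]
 [-1.11837136e-03 -8.98750001e-05 -9.99999371e-01]] 0.08555340184051617
```

View pics/top0.png

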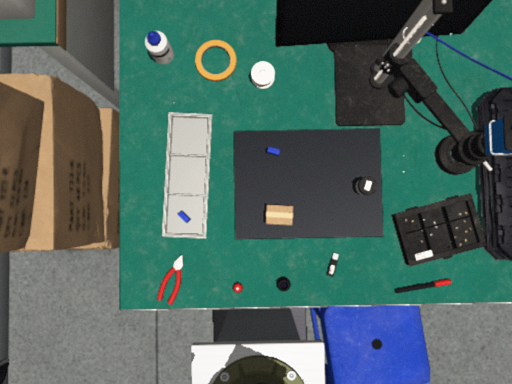

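View pics/side0.png

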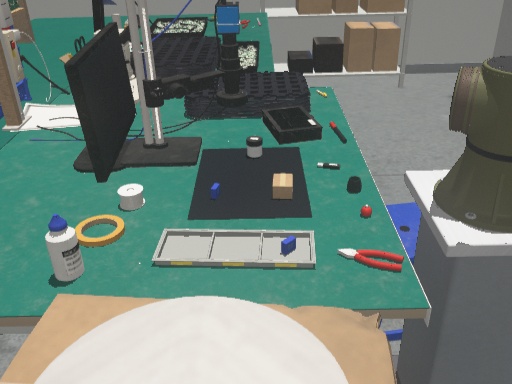

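The top view shows the tray at (187,175) with a relay in its near compartment (184,216). The spare relay is on the pad at (273,151), with the carton at (279,215) and the jar at (365,186). So the jar and carton are missing; next I'll enlarge and measure.

```bash
cat > h.py <<'E'
import numpy as np
from rig import ctrl
def w(n,u,v,z):
    c=ctrl.get_calibration(n);R=c["R"];t=c["t"]
    r=R.T@np.array([(u-c["cx"])/c["fx"],(v-c["cy"])/c["fy"],1]);o=-R.T@t
    return o+r*(z-o[2])/r[2]
def cloud(n,d):
    c=ctrl.get_calibration(n)
    v,u=np.mgrid[:384,:512]
    P=np.stack([(u-c["cx"])/c["fx"]*d,(v-c["cy"])/c["fy"]*d,d],-1)
    return (P-c["t"])@c["R"]
def px(n,X):
    c=ctrl.get_calibration(n);p=c["R"]@np.array(X)+c["t"]
    return p[0]/p[2]*c["fx"]+c["cx"],p[1]/p[2]*c["fy"]+c["cy"]
E
python3 - <<'E'
import cv2,numpy as np
from h import *
for n in("top","side"):
    p=cv2.imread(f"pics/{n}0.png");d=np.load(f"{n}0.npy");W=cloud(n,d)
    for nm,(x0,x1,y0,y1,zl) in {"carton":(260,298,200,230,.02) if n=="top" else (265,300,165,205,.02),"jar":(350,380,172,200,.03) if n=="top" else (240,270,130,162,.03),"relayA":(174,194,207,227,.018) if n=="top" else (275,300,230,258,.018),"relayB":(262,285,142,160,.018) if n=="top" else (205,222,178,202,.018)}.items():
        Q=W[y0:y1,x0:x1].reshape(-1,3);Q=Q[(Q[:,2]>zl)&(Q[:,2]<.1)]
        top=Q[Q[:,2]>np.percentile(Q[:,2],90)-.006] if len(Q) else Q
        r=cv2.minAreaRect(top[:,:2].astype(np.float32)*1000)
        print(n,nm,len(top),np.round(np.median(top,0),4),r)
p=cv2.imread("pics/top0.png")
cv2.imwrite("pics/c1.png",cv2.resize(p[105:245,155:295],None,fx=4,fy=4,interpolation=cv2.INTER_CUBIC))
cv2.imwrite("pics/c2.png",cv2.resize(p[165:205,345:390],None,fx=10,fy=10,interpolation=cv2.INTER_CUBIC))
E
```

```text
top carton 476 [ 0.4607 -0.057   0.0351] ((460.6446838378906, -57.60588073730469), (62.227046966552734, 44.810272216796875), 85.6479263305664)
top jar 258 [ 0.5247 -0.2644  0.049 ] ((525.0017700195312, -264.4039611816406), (41.99238586425781, 41.73748779296875), 73.46682739257812)
top relayA 66 [0.4609 0.1701 0.0281] ((461.154541015625, 170.44248962402344), (28.880840301513672, 12.220118522644043), 44.11481857299805)
top relayB 60 [ 0.6141 -0.0474  0.029 ] ((614.1924438476562, -46.82508087158203), (28.9774169921875, 12.059526443481445), 73.79730224609375)
side carton 293 [ 0.4565 -0.0488  0.0345] ((456.7972412109375, -53.448246002197266), (65.85049438476562, 44.448055267333984), 85.87866973876953)
side jar 104 [ 0.5208 -0.2582  0.048 ] ((520.8810424804688, -261.4595642089844), (42.23057556152344, 41.92424774169922), 87.39532470703125)
side relayA 89 [0.457  0.1758 0.0278] ((457.32037353515625, 173.83737182617188), (29.48932647705078, 14.78832721710205), 44.774471282958984)
side relayB 53 [ 0.6096 -0.0409  0.0274] ((609.9149169921875, -44.07940673828125), (31.70566749572754, 13.052099227905273), 75.027099609375)
```

View pics/c1.png

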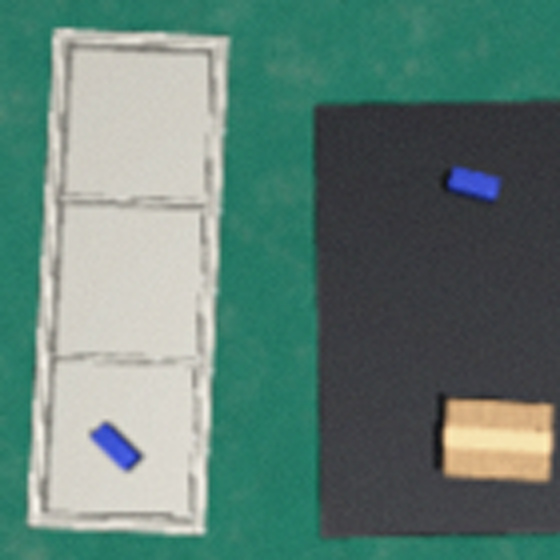

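View pics/c2.png

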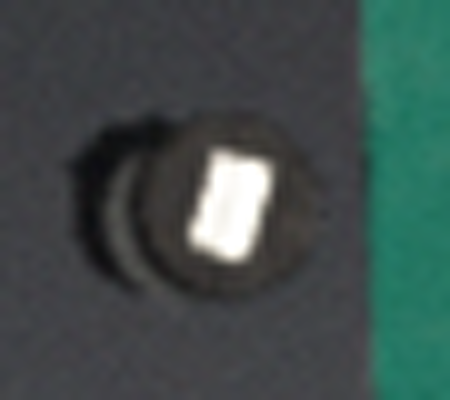

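The crops show the tray's outer corners at about crop (55,30), (230,38), (30,525) and (205,533). The carton is nearly square to world axes. Next I'll measure the tray in both views.

```bash
python3 - <<'E'
import cv2,numpy as np
p=cv2.imread("pics/side0.png")
cv2.imwrite("pics/c3.png",cv2.resize(p[220:275,145:325],None,fx=4.4,fy=4.4,interpolation=cv2.INTER_CUBIC))
from h import *
for u,v in[(55,30),(230,38),(30,525),(205,533)]: print(np.round(w("top",155+u/4,105+v/4,.014),4))
for n in("top","side"):
  d=np.load(f"{n}0.npy");W=cloud(n,d)
  Q=W.reshape(-1,3);m=(Q[:,2]>.009)&(Q[:,2]<.018)&(Q[:,0]>.38)&(Q[:,0]<.75)&(Q[:,1]>.09)&(Q[:,1]<.26)
  print(n,m.sum(),cv2.minAreaRect(Q[m][:,:2].astype(np.float32)*1000))
E
```

```text
[0.7131 0.2035 0.014 ]
[0.7061 0.0973 0.014 ]
[0.4137 0.2212 0.014 ]
[0.4068 0.1165 0.014 ]
top 1328 ((562.0458984375, 162.93470764160156), (106.50726318359375, 302.16290283203125), 86.27313232421875)
side 1658 ((557.55419921875, 164.6426544189453), (111.9775619506836, 302.1122131347656), 86.92127990722656)
```

View pics/c3.png

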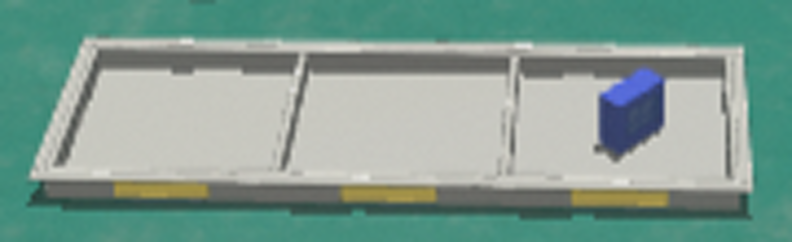

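step_arm([
  [7.5,-43.2,44.7,12.8,0,0,1.265],
  [7.5,-43.2,44.7,12.8,0,0,1.265],
  [7.5,-43.2,44.7,12.8,0,0,1.265],
  [7.5,-43.2,44.7,12.8,0,0,1.265],
  [7.5,-43.2,44.7,12.8,0,0,1.265],
  [7.5,-43.2,44.7,12.8,0,0,1.265],
  [7.5,-43.2,44.7,12.8,0,0,1.265],
  [7.5,-43.2,44.7,12.8,0,0,1.265],
  [7.5,-43.2,44.7,12.8,0,0,1.265],
  [7.5,-43.2,44.7,12.8,0,0,1.265],
  [7.5,-43.2,44.7,12.8,0,0,1.265],
  [7.5,-43.2,44.7,12.8,0,0,1.265],
  [7.5,-43.2,44.7,12.8,0,0,1.265],
])

```text
clock: 1.72
position: [0.4585, -0.0553, 0.1204]
ee_rot: [[0.997, -0.073, -0.0], [-0.073, -0.997, -0.001], [-0.0, 0.001, -1.0]]
force: [0.7, 0.1, -0.6]
gripper_width: 0.0751
```

```bash
python3 - <<'E'
from rig import ctrl
import cv2
p,d=ctrl.camera("side");cv2.imwrite("pics/s1.png",cv2.resize(p[100:220,220:360],None,fx=5,fy=5,interpolation=cv2.INTER_CUBIC))
from h import px
print(px("side",[.4585,-.0553,.1034]),px("side",[.459,-.0555,.035]))
E
```

```text
(np.float64(281.5150715371076), np.float64(152.1210959328389)) (np.float64(281.27553478764395), np.float64(179.40542231436325))
```

View pics/s1.png

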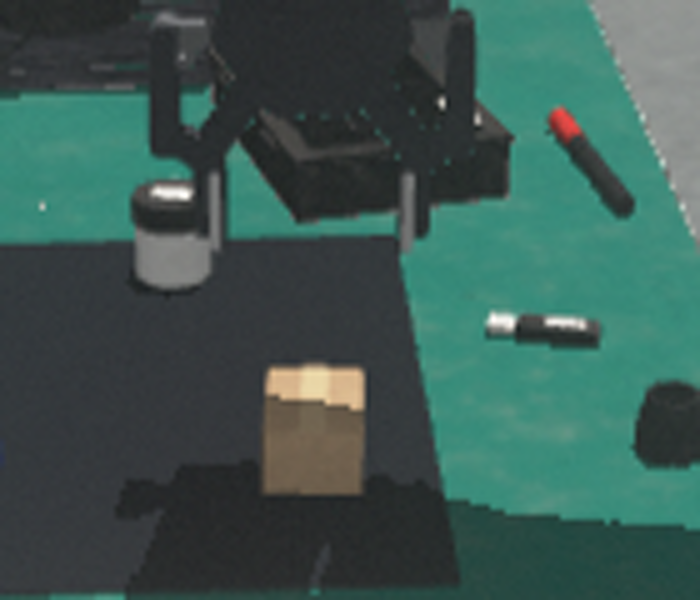

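The fingers (crop columns 215 and 405) straddle the carton (centre 314) evenly, so I'll descend and grip.

step_arm([
  [7.5,0,0,5,0,0,0],
  [7.5,0,0,8,0,0,0],
  [7.5,0,0,9.4,0,0,0],
  [7.5,0,0,9.4,0,0,0],
  [3.5,0,0,9.4,0,0,0],
  [3.5,0,0,9.4,0,0,0],
  [3.5,0,0,9.4,0,0,0],
  [3.5,0,0,9.4,0,0,0],
  [3.5,0,0,9.4,0,0,0],
  [3.5,0,0,9.4,0,0,0],
])

```text
clock: 3.02
position: [0.4592, -0.0554, 0.0278]
ee_rot: [[0.997, -0.072, 0.002], [-0.072, -0.997, -0.001], [0.002, 0.001, -1.0]]
force: [-2.2, 1.7, 9.8]
gripper_width: 0.0438
```

step_arm([
  [3.5,0,0,-2,0,0,0],
  [3.5,0,0,-5,0,0,0],
  [3.5,0,0,-8,0,0,0],
  [3.5,0,0,-9.2,0,0,0],
  [3.5,0,0,-9.2,0,0,0],
])

```text
clock: 3.65
position: [0.4592, -0.0554, 0.1202]
ee_rot: [[0.997, -0.072, 0.003], [-0.072, -0.997, -0.002], [0.003, 0.001, -1.0]]
force: [0.2, -0.4, -0.5]
gripper_width: 0.0438
```

```bash
python3 - <<'E'
from rig import ctrl
import cv2
p,d=ctrl.camera("side");cv2.imwrite("pics/s2.png",cv2.resize(p[80:220,220:360],None,fx=4,fy=4,interpolation=cv2.INTER_CUBIC))
s=ctrl.state();print(s["position"],s["ee_rot"],s["force"],s["gripper_width"])
E
```

```text
[ 0.45886813 -0.05530359  0.11941984] [[ 0.99737036 -0.0724495   0.0018539 ]
 [-0.07244734 -0.99737151 -0.00120741]
 [ 0.00193651  0.00106992 -0.99999755]] [-1.30753865 -0.59973344 -1.03953227] 0.043815786119666834
```

View pics/s2.png

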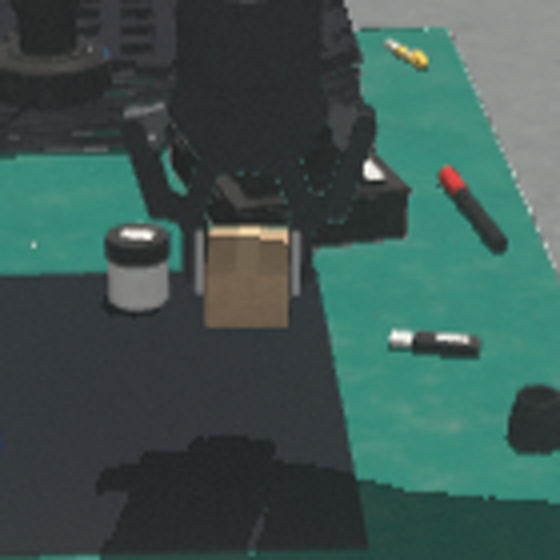

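The carton is held level. I'll carry it to the middle compartment.

step_arm([
  [3.5,8.5,-22.4,0,0,0,0],
  [3.5,8.5,-22.4,0,0,0,0],
  [3.5,8.5,-22.4,0,0,0,0],
  [3.5,8.5,-22.4,0,0,0,0],
  [3.5,8.5,-22.4,0,0,0,0],
  [3.5,8.5,-22.4,3,0,0,0],
  [3.5,8.5,-22.4,6.5,0,0,0],
  [3.5,8.5,-22.4,6.5,0,0,0],
])

```text
clock: 4.7
position: [0.5581, 0.1608, 0.0513]
ee_rot: [[0.997, -0.073, -0.004], [-0.073, -0.997, -0.003], [-0.004, 0.003, -1.0]]
force: [-0.4, -0.3, -0.8]
gripper_width: 0.0441
```

```bash
python3 - <<'E'
from rig import ctrl
import cv2
p,d=ctrl.camera("side");cv2.imwrite("pics/s3.png",cv2.resize(p[170:280,140:330],None,fx=4,fy=4,interpolation=cv2.INTER_CUBIC))
s=ctrl.state();print(s["position"],s["force"],s["gripper_width"])
E
```

```text
[0.559235   0.16112835 0.05336863] [ 0.14192597  0.42485208 -0.45364491] 0.043725765164628096
```

View pics/s3.png

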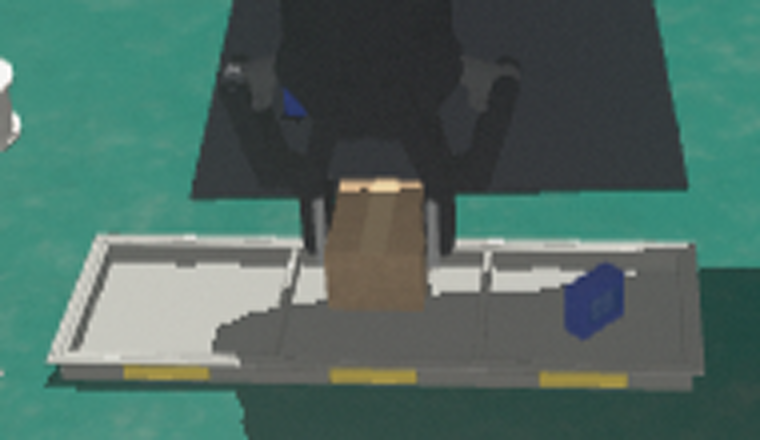

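The carton hangs between the dividers (crop columns 288 and 488, carton at 378). I'll nudge it 2 mm, lower it and open a little.

step_arm([
  [3.5,-0.2,0,1.2,0,0,0],
  [3.5,-0.2,0,2.2,0,0,0],
  [3.5,-0.2,0,2.5,0,0,0],
  [3.5,-0.2,0,2.5,0,0,0],
])

```text
clock: 5.25
position: [0.5573, 0.1613, 0.0285]
ee_rot: [[0.997, -0.073, -0.001], [-0.073, -0.997, -0.002], [-0.001, 0.002, -1.0]]
force: [0.6, 0.1, -0.2]
gripper_width: 0.0441
```

step_arm([
  [3.5,0,0,0.1,0,0,0],
  [3.5,0,0,0.1,0,0,0],
  [5.2,0,0,0.1,0,0,0],
  [5.2,0,0,0.1,0,0,0],
  [5.2,0,0,0.1,0,0,0],
  [5.2,0,0,-2,0,0,0],
  [5.2,0,0,-5,0,0,0],
  [7,0,0,-10,0,0,0],
  [7,0,0,-10,0,0,0],
])

```text
clock: 6.38
position: [0.559, 0.1618, 0.1323]
ee_rot: [[0.997, -0.073, 0.006], [-0.073, -0.997, -0.0], [0.006, 0.0, -1.0]]
force: [0.2, 0.2, -0.1]
gripper_width: 0.0701
```

```bash
python3 - <<'E'
from rig import ctrl
import cv2
p,d=ctrl.camera("side");cv2.imwrite("pics/s4.png",cv2.resize(p[140:280,140:330],None,fx=4,fy=4,interpolation=cv2.INTER_CUBIC))
s=ctrl.state();print(s["position"],s["ee_rot"],s["force"],s["gripper_width"])
E
```

```text
[0.55798339 0.16158224 0.12989599] [[ 0.99733308 -0.07295444  0.00209083]
 [-0.07295203 -0.99733472 -0.00120908]
 [ 0.00217346  0.00105333 -0.99999708]] [ 0.41754209  0.41964716 -0.39298056] 0.06957100012520553
```

View pics/s4.png

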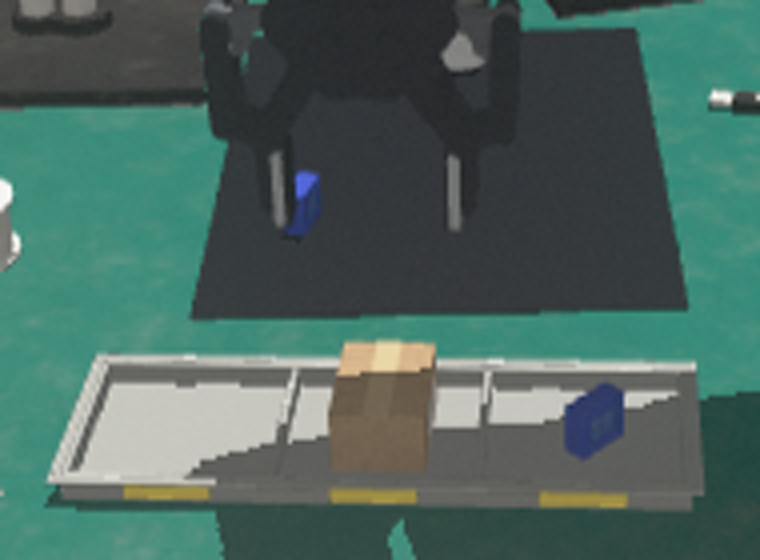

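The carton stands upright in the middle compartment. Next is the jar.

step_arm([
  [7.5,-0.4,42.6,0,0,0,0],
  [7.5,-0.4,42.6,0,0,0,0],
  [7.5,-0.4,42.6,0,0,0,0],
  [7.5,-0.4,42.6,0,0,0,0],
  [7.5,-0.4,42.6,0,0,0,0],
  [7.5,-0.4,42.6,0,0,0,0],
  [7.5,-0.4,42.6,0,0,0,0],
  [7.5,-0.4,42.6,2,0,0,0],
  [7.5,-0.4,42.6,2,0,0,0],
  [7.5,-0.4,42.6,2,0,0,0],
])

```text
clock: 7.68
position: [0.5231, -0.2624, 0.1103]
ee_rot: [[0.997, -0.072, 0.002], [-0.072, -0.997, -0.001], [0.002, 0.001, -1.0]]
force: [0.6, 0.3, -0.5]
gripper_width: 0.0754
```

```bash
python3 - <<'E'
from rig import ctrl
import cv2
p,d=ctrl.camera("side");cv2.imwrite("pics/s5.png",cv2.resize(p[70:190,190:330],None,fx=5,fy=5,interpolation=cv2.INTER_CUBIC))
s=ctrl.state();print(s["position"],s["ee_rot"],s["force"],s["gripper_width"])
E
```

```text
[ 0.52324898 -0.26250871  0.11065546] [[ 0.99739689 -0.07207047  0.00230219]
 [-0.07206758 -0.99739889 -0.00131374]
 [ 0.00239089  0.00114441 -0.99999649]] [-0.45423808  0.0083378   0.7574353 ] 0.07488223050115819
```

View pics/s5.png

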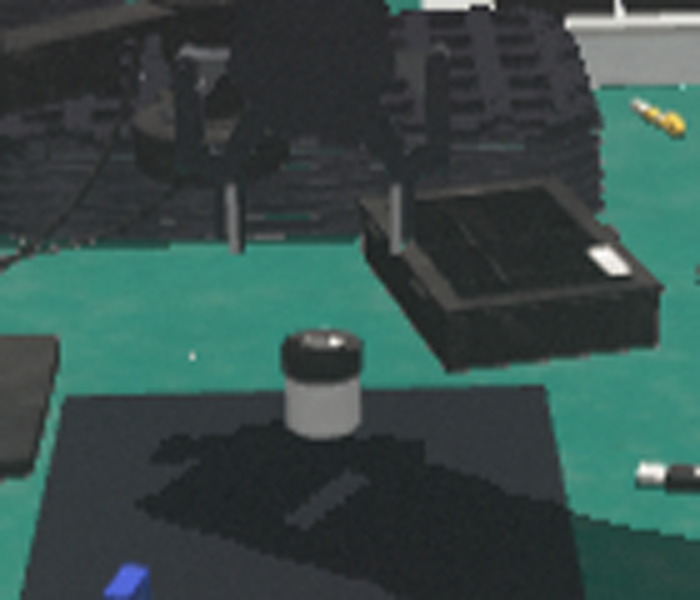

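The fingers (crop columns 234 and 396) straddle the jar (322) within about 2 mm. I'll descend with a 1.5 mm correction and grip the lid.

step_arm([
  [7.5,-0.15,0,3,0,0,0],
  [7.5,-0.15,0,6,0,0,0],
  [7.5,-0.15,0,7.1,0,0,0],
  [7.5,-0.15,0,7.1,0,0,0],
  [3.5,-0.15,0,7.1,0,0,0],
  [3.5,-0.15,0,7.1,0,0,0],
  [3.5,-0.15,0,7.1,0,0,0],
  [3.5,-0.15,0,7.1,0,0,0],
  [3.5,-0.15,0,7.1,0,0,0],
  [3.5,-0.15,0,7.1,0,0,0],
])

```text
clock: 8.98
position: [0.5225, -0.2627, 0.0411]
ee_rot: [[0.997, -0.072, 0.004], [-0.072, -0.997, -0.002], [0.004, 0.002, -1.0]]
force: [-1.5, 1.8, 7.7]
gripper_width: 0.041
```

```bash
python3 - <<'E'
from rig import ctrl
import cv2
p,d=ctrl.camera("side");cv2.imwrite("pics/s6.png",cv2.resize(p[70:190,190:330],None,fx=5,fy=5,interpolation=cv2.INTER_CUBIC))
s=ctrl.state();print(s["position"],s["force"],s["gripper_width"])
E
```

```text
[ 0.52248138 -0.26274909  0.04113555] [-1.27844973  1.3967046   7.29417202] 0.04130513917697962
```

View pics/s6.png

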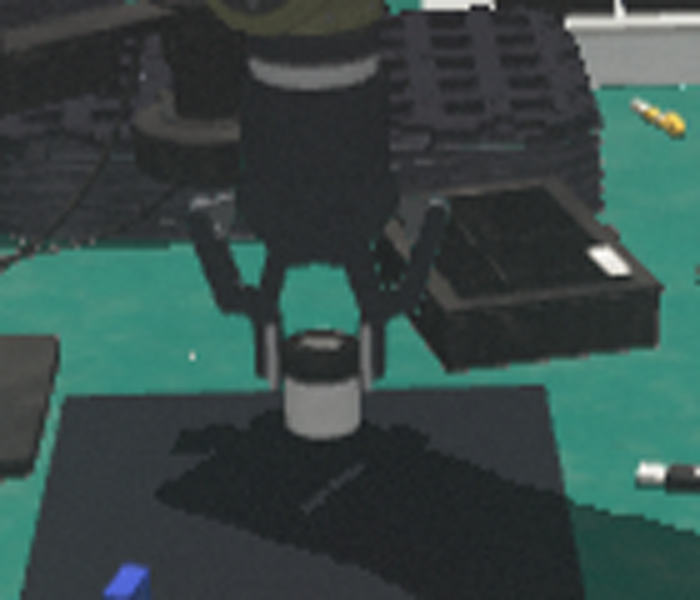

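step_arm([
  [3.5,0,0,-1.5,0,0,0],
  [3.5,0,0,-4,0,0,0],
  [3.5,0,0,-7,0,0,0],
  [3.5,0,0,-8,0,0,0],
  [3.5,0,0,-8,0,0,0],
])

```text
clock: 9.65
position: [0.5223, -0.2626, 0.1217]
ee_rot: [[0.997, -0.072, 0.005], [-0.072, -0.997, -0.003], [0.005, 0.002, -1.0]]
force: [-0.4, -0.6, -1.2]
gripper_width: 0.0411
```

```bash
python3 - <<'E'
from rig import ctrl
import cv2
p,d=ctrl.camera("side");cv2.imwrite("pics/s7.png",cv2.resize(p[50:170,190:330],None,fx=5,fy=5,interpolation=cv2.INTER_CUBIC))
s=ctrl.state();print(s["position"],s["ee_rot"],s["force"],s["gripper_width"])
E
```

```text
[ 0.52197084 -0.26247743  0.1207378 ] [[ 0.99739711 -0.07200476  0.00378433]
 [-0.07199709 -0.99740258 -0.00212626]
 [ 0.0039276   0.00184827 -0.99999058]] [ 0.11586431  0.26182331 -1.61502221] 0.04114073284230941
```

View pics/s7.png

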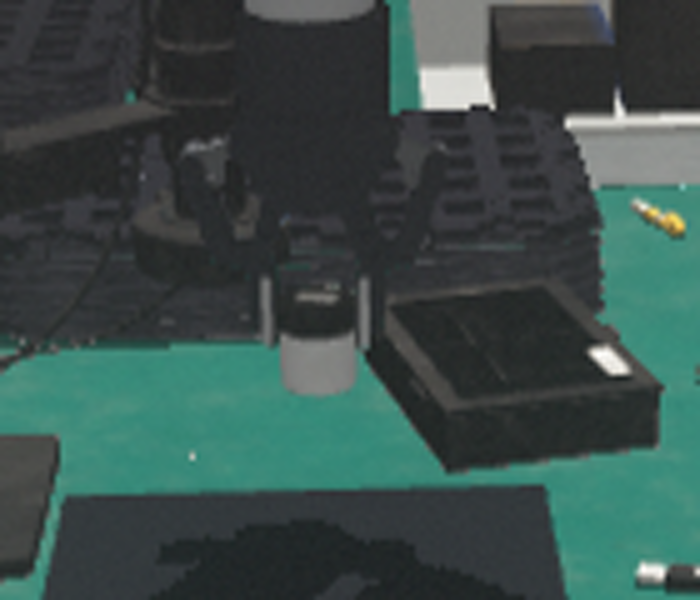

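The jar is held upright, so I'll carry it to the far compartment.

step_arm([
  [3.5,10.2,-42.7,0,0,0,0],
  [3.5,10.2,-42.7,0,0,0,0],
  [3.5,10.2,-42.7,0,0,0,0],
  [3.5,10.2,-42.7,0,0,0,0],
  [3.5,10.2,-42.7,0,0,0,0],
  [3.5,10.2,-42.7,0,0,0,0],
  [3.5,10.2,-42.7,0,0,0,0],
  [3.5,10.2,-42.7,0,0,0,0],
  [3.5,10.2,-42.7,3,0,0,0],
  [3.5,10.2,-42.7,5.5,0,0,0],
  [3.5,10.2,-42.7,5.5,0,0,0],
  [3.5,10.2,-42.7,5.5,0,0,0],
])

```text
clock: 11.2
position: [0.6549, 0.1555, 0.066]
ee_rot: [[0.997, -0.073, 0.004], [-0.073, -0.997, -0.002], [0.004, 0.002, -1.0]]
force: [0.0, 1.1, -0.1]
gripper_width: 0.0409
```

```bash
python3 - <<'E'
from rig import ctrl
import cv2
p,d=ctrl.camera("side");cv2.imwrite("pics/s8.png",cv2.resize(p[170:280,140:330],None,fx=4,fy=4,interpolation=cv2.INTER_CUBIC))
s=ctrl.state();print(s["position"],s["ee_rot"],s["force"],s["gripper_width"])
E
```

```text
[0.65511202 0.1557102  0.06648625] [[ 0.99736428 -0.07237367  0.00515182]
 [-0.07236497 -0.99737649 -0.00185617]
 [ 0.00527264  0.00147847 -0.99998501]] [-0.65546346 -0.07524958 -0.79448243] 0.0411170722159257
```

View pics/s8.png

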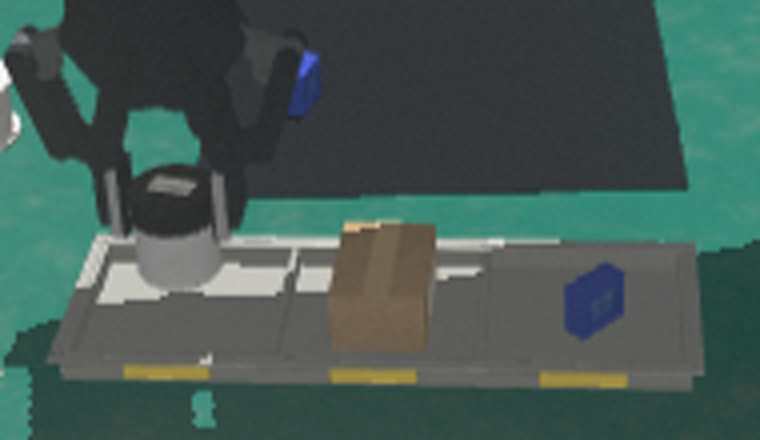

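The jar is over the far compartment (178 against a centre of about 187). I'll shift it 2 mm, lower and release.

step_arm([
  [3.5,-0.2,0,1.2,0,0,0],
  [3.5,-0.2,0,2.2,0,0,0],
  [3.5,-0.2,0,2.5,0,0,0],
  [3.5,-0.2,0,2.5,0,0,0],
])

```text
clock: 11.75
position: [0.6532, 0.1558, 0.0413]
ee_rot: [[0.997, -0.072, 0.005], [-0.072, -0.997, -0.002], [0.005, 0.002, -1.0]]
force: [-0.1, -0.5, -0.5]
gripper_width: 0.0413
```

step_arm([
  [3.5,0,0,0.1,0,0,0],
  [3.5,0,0,0.1,0,0,0],
  [5.2,0,0,0.1,0,0,0],
  [5.2,0,0,0.1,0,0,0],
  [5.2,0,0,0.1,0,0,0],
  [5.2,0,0,-2,0,0,0],
  [5.2,0,0,-5,0,0,0],
  [7,0,0,-10,0,0,0],
  [7,0,0,-15,0,0,0],
  [7,0,0,-15,0,0,0],
])

```text
clock: 13.0
position: [0.6539, 0.1564, 0.1979]
ee_rot: [[0.997, -0.072, 0.014], [-0.072, -0.997, -0.0], [0.014, -0.001, -1.0]]
force: [-0.3, -0.6, 0.0]
gripper_width: 0.0699
```

```bash
python3 - <<'E'
from rig import ctrl
import cv2,numpy as np
from h import *
s=ctrl.state();print(s["position"],s["force"],s["gripper_width"],s["clock"])
p,d=ctrl.camera("side");cv2.imwrite("pics/s9.png",cv2.resize(p[140:280,140:330],None,fx=4,fy=4,interpolation=cv2.INTER_CUBIC))
p,d=ctrl.camera("top");cv2.imwrite("pics/t9.png",cv2.resize(p[95:245,145:345],None,fx=4,fy=4,interpolation=cv2.INTER_CUBIC))
E
```

```text
[0.65389736 0.15638489 0.19787157] [-0.28840115 -0.61297131  0.02371103] 0.06993625258890017 13.0
```

View pics/s9.png

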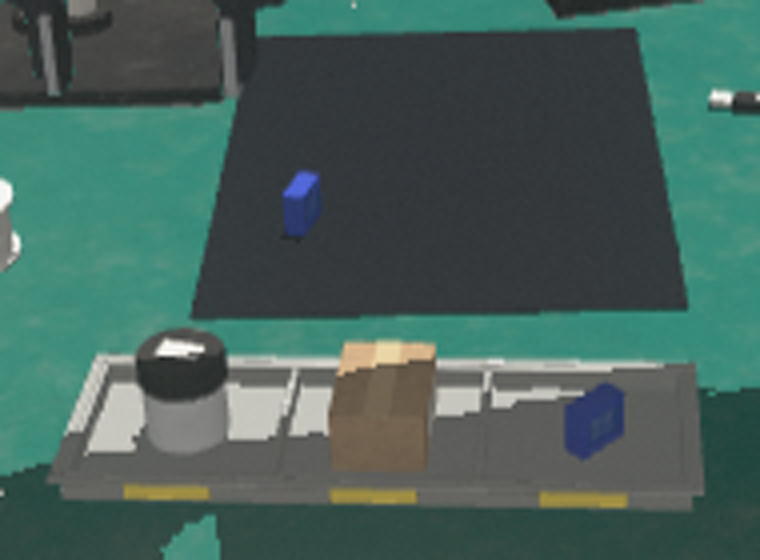

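View pics/t9.png

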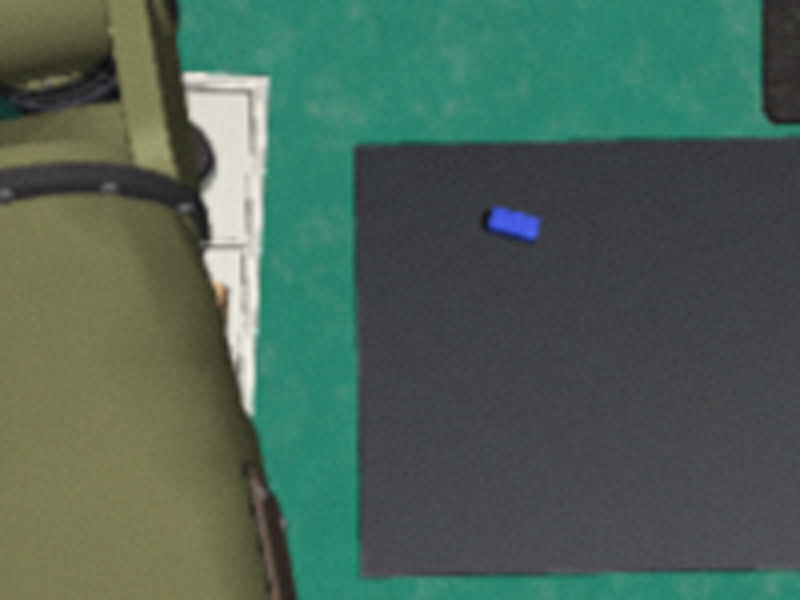

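The side view shows the jar (185,390), carton (380,410) and relay (595,420) upright, each in its own compartment. The spare relay is still standing on the pad at (302,205). I'll do a last depth check and hand in.

```bash
python3 - <<'E'
from rig import ctrl
import numpy as np
from h import *
p,d=ctrl.camera("side");W=cloud("side",d).reshape(-1,3)
for n,(x,y) in dict(jar=(.653,.156),carton=(.557,.162),relayA=(.457,.174),relayB=(.61,-.044)).items():
    Q=W[(abs(W[:,0]-x)<.035)&(abs(W[:,1]-y)<.04)&(W[:,2]>.018)&(W[:,2]<.08)]
    T=Q[Q[:,2]>np.percentile(Q[:,2],97)-.004]; print(n,T.mean(0).round(3),np.ptp(T[:,:2],0).round(3))
print(ctrl.finish_job())
E
```

```text
jar [0.652 0.158 0.049] [0.041 0.044]
carton [0.557 0.163 0.035] [0.048 0.069]
relayA [0.457 0.175 0.028] [0.027 0.027]
relayB [ 0.61  -0.043  0.028] [0.017 0.03 ]
the job is handed in; nothing more can be done
None
```

The tray already held a relay, so I moved the carton of fuses to the middle compartment and the jar of screws to the far one. I handed the job in at about 13 s on the robot's clock.

- **Upright check:** the final side view and depth readings put the jar's top at 49 mm, the carton's at 35 mm and the tray relay's at 28 mm. These match the parts standing upright on the tray floor, each in its own compartment.
- **Spare relay:** it is still standing where it started on the pad.
- **Forces:** nothing pressed hard. The highest force in the readings I took was about 10 N, while the gripper closed on the carton.
- **Disagreements:** the two cameras' initial positions differed by 3 to 5 mm, so I used their average. The final top view of the tray was mostly blocked by the arm, so the check of the tray's contents rests on the side camera alone.

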